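Spread a circlip over a pump shaft and hold it open at its groove

ROBOT

A 7-joint arm with a two-finger parallel gripper is mounted at the origin on a cart in front of the work surface, level with it; the furniture and walls round the work are solid. World frame = base frame: x ahead of the robot, y to its left, z up, the work surface at z = 0. Lengths are in m, angles in rad, forces in N, time in s.
With the tool pointing down it reaches from about 0.4 to 0.85 m from the base axis. Payload 4.5 kg.
Tool frame: the origin (TCP) lies at the very end of the fingers, on their centre line; the grasp point (between the pads) lies 19 mm behind it; y points along the fingers, z is the direction in which the jaws open and shut, and the axes are right-handed (so a half turn about y gives the same grasp; the last joint's range is limited). The gripper opens to 88 mm and grips with 3 to 60 N. Pads are 18 mm wide; open, the fingers measure 123 mm over their backs; the gripper's body (75 mm by 187 mm) begins 45 mm behind the grasp point.
Start: joints at [1.158, 0.689, -0.195, 1.565, 0.157, 0.902, -0.215], TCP at [0.27, -0.564, 0.239] pointing down, gripper open.
Joint ranges: [-3.01, 3.01], [-0.46, 2.08], [-1.47, 1.51], [0.13, 2.56], [-1, 4.14], [0.04, 2.09], [-2.66, 2.66]. Speed limits (rad/s): [2.57, 2.57, 3.14, 3.14, 3.14, 3.14, 3.14].

INTERFACE

Orientations are given as a 3x3 rotation matrix whose columns are the frame's x, y, z axes.
In Python, from plant import readout, camera, camera_info, manip gives the robot as it stands.
- The arm moves only by the shell command python3 -m handwheel 'ROWS' [FORCE]. ROWS is a JSON object of lists of equal length, an entry for each row: "claw": the finger opening in cm, from 0 to 8.81; "slide": the shift along the tool's x, y, z in cm, a list of three; "turn": the turn about the tool's y in degrees. A call has 1 to 20 rows; each row is the pose to reach, as a shift and turn from the pose commanded when the call began, along the tool's axes at that moment; what a row does not reach only later rows make up. A row lasts 1/12 s, in which the tool goes at most 41.7 mm and 7.16 degrees, less where a joint would pass 70% of its speed; a pose out of reach is approached as far as the arm can. A call with a gripper value outside its range is refused whole. The fingers move at their own pace and stop on an object; FORCE is the grip in N (left out, the last holds). Time passes only in rows, so rows that repeat a pose let the fingers close. It gives the time, the measured TCP pose, the force and the opening at its end, in the units of the state.
- readout.sense(): the state, without advancing time (a new reading comes with each control period).
- camera(name): name is "side" or "top" or "wrist"; returns the picture (400x640x3 uint8, red, green, blue); there is no depth.
- camera_info(name): a dict with "fx", "fy", "cx", "cy" (pixels), "distortion" ([k1, k2, p1, p2, k3] as OpenCV has them; the pictures are not rectified), "xyz" and "attitude" of the camera in the world; the wrist camera has in their place "T_tool_cam" (4x4, takes a point from camera to tool coordinates, whose origin is the TCP and whose axes are the tool frame's). Camera axes: x right, y down, z forward; pixel columns grow to the right and rows downward; lengths in m; the calibration is good to about 2 mm. A picture is of the moment at which its call begins: read the wrist's pose just before it. camera_info takes no time and is no camera call.
- manip.finish_job(): hands the job in, once; it reports no verdict.
The state is a dict: "t": time; "q": joint angles; "qd": joint speeds; "tau": joint torques, N m; "ee_pos": TCP position; "tcp_rot": TCP orientation; "wrist_force": force on the tool from outside, world axes, zero at the start; "wrist_torque": the same for the moment, N m; "gripper_width": opening from 0.0 (shut) to 1.0 (fully open).
Only numpy, scipy, OpenCV 4.12 (cv2) and the standard library are available. Lean on these libraries where they do the work, as an engineer would, in place of code of your own. Each camera call takes 0.05 s, during which the arm holds its last target.

TASK

Take the circlip pliers, which stand in their holder with a snap ring already on their tips, squeeze the handles right to the stop so that the ring opens, thread the open ring over the upright pump shaft and lower it gently until it lies flat on the bearing, level with its groove. Finish like that, still gripping the pliers with the handles fully squeezed and the ring held open round the shaft: do not let it snap in and do not let go. Leave the grease tin, the union nut and the screwdriver where they lie.

Things in the scene. Friction and masses are not known exactly. Their poses are not given: they have to be found in the camera images.
- pliers_grip (a point): Grip point midway between the circlip pliers' handles. Pliers stand upright, tips down, 135 mm tall, 0.2 kg. Frame: z up along them, y from right to left handle (squeeze along y), x from ring to pliers (ring on the -x side). 115 mm above the ring's underside, 20 mm below the handle ends. At this height 53 mm over the handles' outsides when let go, 24 mm squeezed to the stop
- handle_ends (a point): Point midway between the pliers' handle ends, 135 mm above the ring's underside; 63 mm over the handles here when let go, 24 mm (handles parallel) at the stop. Each is a black rubber sleeve, 62 mm long, 12 mm wide along x, 9 mm thick. A return spring pushes each handle out with 3 N at first, 9 N at the stop: 20 N of grip closes them fully
- handle_left (a joint): Squeeze of the pliers: angle of the left handle, 0 = let go, 0.23 rad = squeezed to the stop, ring fully spread. The right handle mirrors it. The handles do not cross: squeezing moves the tips, and the ring's ends on them, apart
- ring_center (a point): Centre of the spread ring's bore, half-way up its 3 mm thickness; 113.5 mm below and 18.95 mm to -x of pliers_grip, same axes. Dark steel C-shaped snap ring, level, 44 mm across, gap and eyed lugs at +x on the pliers' tips; it stays on them throughout. Bore 34.0 mm let go, 40.4 mm at the stop. Let go, its centre is 2.9 mm farther to -x
- shaft_seat (a point): On the axis of the pump's upright steel shaft (z = axis, up) at the level of the flat bearing face, 63 mm across, 58 mm above the bench. Aluminium pump, 94 mm across, fixed on a dark plate 128 x 112 mm; nothing round the bearing rises over 1 mm above its face. The ring's groove (33 mm across) spans 0 to 4.5 mm above the face
- shaft_end (a point): Top end of the pump shaft, on its axis, 36.5 mm above the bearing face. From here down: thread 16 mm across for 10 mm; taper from 25 to 36 mm across over 14 mm; 36 mm straight seat for 8 mm; groove 4.5 mm; bearing face
- stand_seat (a point): Middle of the fixed pliers holder, 6 mm above the bench, where the ring lies; heading as the pliers at the start. Dark base 104 x 84 mm, a peg 26 mm across and 10 mm high inside the ring, and an upright plate 60 mm wide, 66 mm tall behind the jaws at +x. The pliers only stand in it: lift them straight up 15 mm or more before moving sideways
- tin_mid (a point): Bystander, leave it: centre of a round grease tin, 68 mm across, 34 mm tall, loose on the bench
- nut_mid (a point): Bystander, leave it: centre of a brass-coloured union nut, 22 mm across, 16 mm tall, loose on the bench
- driver_mid (a point): Bystander, leave it: middle of a black-handled screwdriver, 200 mm long, 31 mm tall, lying loose on the bench
There are look-alikes about, which are no part of the job. Leave any blue look-alike of the part that bears pliers_grip alone.

How it is judged:
On the way, in this order (a step that is already met when the one before it is completed fails the run):
1. the pliers are gripped and lifted clear of their holder (height (world z) of ring_center above 0.03 m and contact force between the fingers and pliers above 3 N), for 0.1 s.
2. the ring, spread, is round the shaft: below the shaft's end and within 10 mm of its axis (z of ring_center in the frame of shaft_seat below 0.03 m and horizontal distance between ring_center and shaft_seat below 0.01 m and value of joint handle_left above 0.18 rad), for 0.04 s.
At the end, for the whole second after the job is handed in: The ring's middle is at most 4.5 mm above the bearing face (under 3 mm of air), within 4.5 mm of the shaft axis and 0.1 rad of square; the fingers grip the pliers with over 4 N and keep them squeezed past 0.2 of 0.23 rad; all is still (z of ring_center in the frame of shaft_seat below 0.0045 m and horizontal distance between ring_center and shaft_seat below 0.0045 m and angle between the z axis of ring_center and the z axis of shaft_seat, either way round below 0.1 rad and value of joint handle_left above 0.2 rad and contact force between the fingers and pliers above 4 N and linear speed of pliers below 0.01 m/s); the arm keeps its last pose, push and grip.
It fails at once if the ring or pliers are forced onto the pump with more than 60 N (contact force between pliers and pump above 60 N).
It fails at once if the grease tin is moved by more than 20 mm (distance of tin_mid from where it was at the start of the episode above 0.02 m).
It fails at once if the union nut is moved by more than 20 mm (distance of nut_mid from where it was at the start of the episode above 0.02 m).
It fails at once if the screwdriver is moved by more than 20 mm (distance of driver_mid from where it was at the start of the episode above 0.02 m).
It also fails if it takes over 38 s, if anything falls off the work surface, if the arm or the gripper's body presses on something with over 40 N, if the wrist force passes 120 N, or if a joint passes its speed limit or range.

## Working session

There is one attempt and no reset: what is moved stays moved. The work goes in short steps, Python scripts to look and compute and a shell command to move; the robot and the scene stay as the last step left them, time stands still between calls to the robot, and variables do not carry over. Pictures are saved under pics/ and viewed, and the job is handed in when it is done.

```bash
mkdir -p pics; ls; python3 - <<'E'
from plant import readout, camera, camera_info, manip
import cv2
s=readout.sense();print({k:s[k] for k in('t','ee_pos','tcp_rot','wrist_force','gripper_width')})
for n in('side','top','wrist'):
    cv2.imwrite(f'pics/{n}0.png',camera(n)[:,:,::-1]);print(n,camera_info(n))
E
```

```text
pics
{'t': 0.0, 'ee_pos': array([ 0.26975964, -0.56307744,  0.23788584]), 'tcp_rot': array([[-9.01765449e-01, -9.33055217e-04,  4.32224715e-01],
       [-4.32225699e-01,  1.61874320e-03, -9.01764007e-01],
       [ 1.41734792e-04, -9.99998255e-01, -1.86301713e-03]]), 'wrist_force': array([ 0.71889293, -0.04595615, -0.99104897]), 'gripper_width': 0.998137339932813}
side {'fx': 506.4794513080384, 'fy': 506.4794513080384, 'cx': 326.4447899325943, 'cy': 193.82300903075702, 'distortion': array([-0.13535777,  0.        ,  0.        ,  0.        ,  0.        ]), 'xyz': array([0.06357298, 0.86883246, 0.90348804]), 'attitude': array([[-0.88897502, -0.26798071,  0.37136201],
       [-0.45777588,  0.54271578, -0.70420226],
       [-0.0128314 , -0.7960188 , -0.60513588]])}
top {'fx': 428.801514479801, 'fy': 428.801514479801, 'cx': 303.974303753707, 'cy': 192.29813907398108, 'distortion': array([-0.11265641,  0.        ,  0.        ,  0.        ,  0.        ]), 'xyz': array([ 0.32599245, -0.03392566,  1.13330281]), 'attitude': array([[-0.06098535, -0.97061922,  0.23276409],
       [-0.99812162,  0.05794039, -0.01990315],
       [ 0.00583194, -0.23354067, -0.97232955]])}
wrist {'fx': 310.99460545976393, 'fy': 310.99460545976393, 'cx': 318.52401234081736, 'cy': 196.47304150568183, 'distortion': array([0.01399009, 0.        , 0.        , 0.        , 0.        ]), 'T_tool_cam': array([[-2.62817087e-04,  9.57394242e-01,  2.88783995e-01,
        -7.63012234e-02],
       [-1.49515214e-03, -2.88784058e-01,  9.57393092e-01,
        -1.45659996e-01],
       [ 9.99998848e-01, -1.80156744e-04,  1.50734743e-03,
        -1.95162949e-04],
       [ 0.00000000e+00,  0.00000000e+00,  0.00000000e+00,
         1.00000000e+00]])}
```

View pics/side0.png

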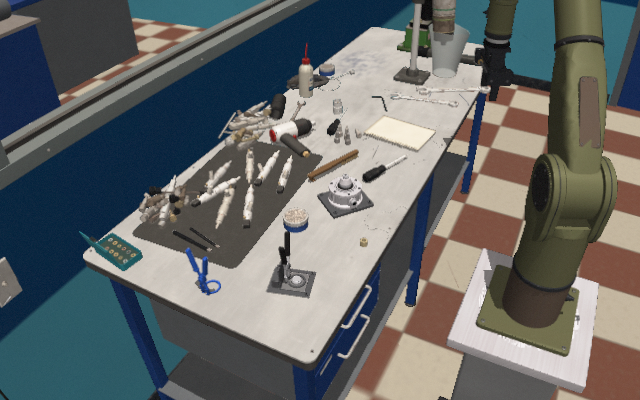

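View pics/top0.png

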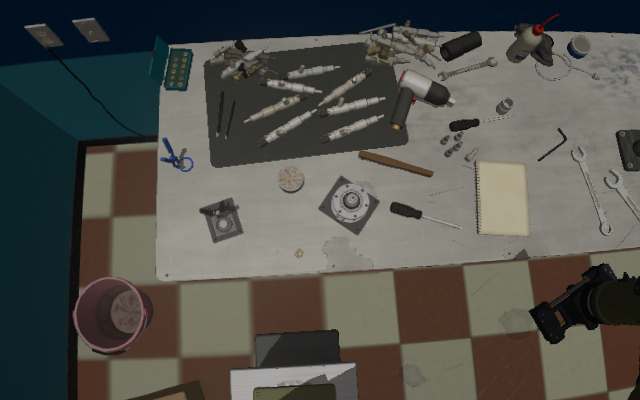

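View pics/wrist0.png

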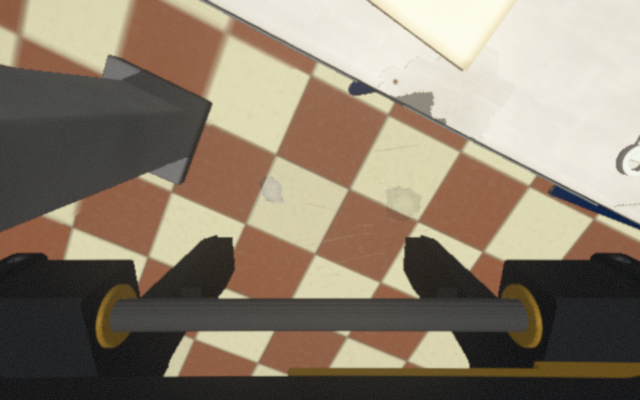

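The side view shows two plier-like things. One is black-handled, standing in a dark holder at side (290,270) / top (221,220). The other is blue, at side (203,275) / top (177,157). The black pair in the holder fits the description; the blue one is the look-alike. The pump is at side (345,190) / top (350,201). I'll enlarge these to confirm.

```bash
python3 - <<'E'
import cv2,numpy as np
s=cv2.imread('pics/side0.png');t=cv2.imread('pics/top0.png')
f=lambda im,x,y,w,h,k:cv2.resize(im[y:y+h,x:x+w],None,fx=k,fy=k,interpolation=cv2.INTER_CUBIC)
a=f(s,255,225,70,75,5);b=f(s,310,160,80,60,5);c=f(t,190,190,60,60,6);d=f(t,315,170,70,70,6)
def pad(i):
    o=np.zeros((420,420,3),np.uint8);i=i[:420,:420];o[:i.shape[0],:i.shape[1]]=i;return o
for n,i in(('A',[a,b]),('B',[c,d])):cv2.imwrite(f'pics/crop{n}.png',np.hstack([pad(j)[:,:400] for j in i]))
E
```

```text
(no output)
```

View pics/cropA.png

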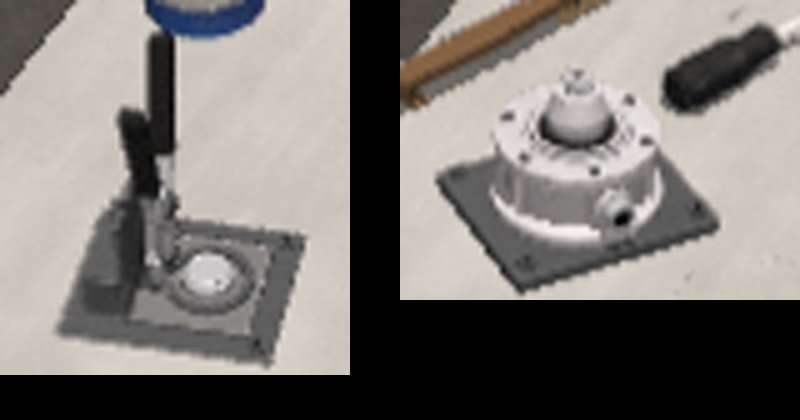

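View pics/cropB.png

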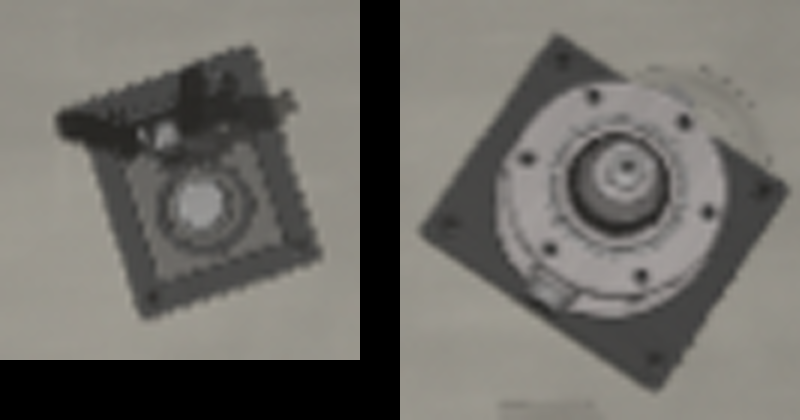

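The crops confirm it. The black-sleeved pliers stand on a dark base, with the ring round a light peg and the upright plate behind. The pump has a stepped upright shaft. Next I'll measure coarse positions.

```bash
cat > h.py <<'E'
import numpy as np,cv2
from plant import readout, camera, camera_info
def cam(n,s=None):
    c=camera_info(n);K=np.array([[c['fx'],0,c['cx']],[0,c['fy'],c['cy']],[0,0,1]]);D=np.array(c['distortion'])
    if n=='wrist':
        s=s or readout.sense();T=np.eye(4);T[:3,:3]=s['tcp_rot'];T[:3,3]=s['ee_pos'];T=T@np.array(c['T_tool_cam']);R,p=T[:3,:3],T[:3,3]
    else:R,p=np.array(c['attitude']),np.array(c['xyz'])
    return K,D,R,p
def ray(C,uv):
    K,D,R,p=C;x=cv2.undistortPoints(np.array([[uv]],float),K,D)[0,0];d=R@[x[0],x[1],1];return p,d/np.linalg.norm(d)
def plane(C,uv,z):
    p,d=ray(C,uv);return p+d*(z-p[2])/d[2]
def tri(C1,u1,C2,u2):
    p,d=ray(C1,u1);q,e=ray(C2,u2);a=np.linalg.lstsq(np.c_[d,-e],q-p,rcond=None)[0]
    A,B=p+a[0]*d,q+a[1]*e;return (A+B)/2,np.linalg.norm(A-B)
def proj(C,X):
    K,D,R,p=C;return cv2.projectPoints(np.array([R.T@(np.array(X)-p)]),np.zeros(3),np.zeros(3),K,D)[0][0,0]
E
python3 - <<'E'
from h import *
np.set_printoptions(precision=4,suppress=True)
S,T=cam('side'),cam('top')
print('peg top',plane(S,(296.6,279.5),.016),plane(T,(223.2,224.2),.016))
print('ring',plane(S,(296.4,281.5),.0075),plane(T,(223.3,224.7),.0075))
print('h far', tri(S,(287,232.3),T,(238.3,207.2)),'h near',tri(S,(281,247.5),T,(200.8,210.3)))
print('h far2', tri(S,(287,232.3),T,(200.8,210.3)),'h near2',tri(S,(281,247.5),T,(238.3,207.2)))
# base corners top crop
for u in((255,48),(320,255),(145,318)):print('base',plane(T,(190+u[0]/6,190+u[1]/6),.006))
for u in((155,38),(390,188),(258,390),(20,232)):print('plate',plane(T,(315+u[0]/6,170+u[1]/6),.005))
print('shaft end',tri(S,(345.5,175.5),T,(315+228/6-.0,170+168/6)))
E
```

```text
peg top [0.5177 0.167  0.016 ] [0.5197 0.1615 0.016 ]
ring [0.5192 0.1662 0.0075] [0.5198 0.1628 0.0075]
h far (array([0.5562, 0.1128, 0.1039]), np.float64(0.02453072232939058)) h near (array([0.5354, 0.1936, 0.1354]), np.float64(0.00024903193788474945))
h far2 (array([0.525 , 0.1835, 0.177 ]), np.float64(0.0037391374163693674)) h near2 (array([0.5691, 0.1207, 0.0549]), np.float64(0.02973506035540303))
base [0.5915 0.1367 0.006 ]
base [0.4961 0.1101 0.006 ]
base [0.4724 0.1883 0.006 ]
plate [ 0.6349 -0.1604  0.005 ]
plate [ 0.5587 -0.2608  0.005 ]
plate [ 0.4713 -0.193   0.005 ]
plate [ 0.5487 -0.0927  0.005 ]
shaft end (array([ 0.5539, -0.1768,  0.0897]), np.float64(0.00011965968698325606))
```

```bash
python3 -m handwheel '{"claw":[8.8,8.8,8.8,8.8,8.8,8.8,8.8,8.8,8.8,8.8,8.8,8.8,8.8,8.8,8.8],"slide":[[-3,0,-1.6],[-6,0,-3.2],[-9.5,0,-5],[-13,0,-7],[-16.5,0,-9],[-20,0,-10.7],[-23.5,0,-12.6],[-27,0,-14.5],[-30.5,0,-16.4],[-34,0,-18.2],[-37,0,-19.8],[-40,0,-21.4],[-42,0,-22.6],[-42.2,0,-22.6],[-42.2,0,-22.6]],"turn":[1,2,3,4,5,6,7,8,9,10,10,10,10,10,10]}'
python3 - <<'E'
from h import *
s=readout.sense();im=camera('wrist');np.save('w1.npy',im);print(s['t'],s['ee_pos'],s['tcp_rot'])
cv2.imwrite('pics/w1.png',im[:,:,::-1])
C=cam('wrist',s);print(proj(C,(.5539,-.1768,.0945)),proj(C,(.5539,-.1768,.058)))
E
```

```text
t: 1.4
ee_pos: [0.5537, -0.1757, 0.2384]
tcp_rot: [[-0.962, -0.0, 0.272], [-0.272, 0.001, -0.962], [-0.0, -1.0, -0.001]]
wrist_force: [-0.8, -0.5, 0.4]
gripper_width: 0.999
1.4 [ 0.55374185 -0.17568113  0.23839521] [[-9.62160313e-01 -1.22034596e-04  2.72483977e-01]
 [-2.72484000e-01  6.08202369e-04 -9.62160122e-01]
 [-4.83085783e-05 -9.99999808e-01 -6.18440657e-04]]
[319.8278422  185.67007911] [319.66728426 177.00069946]
```

View pics/w1.png

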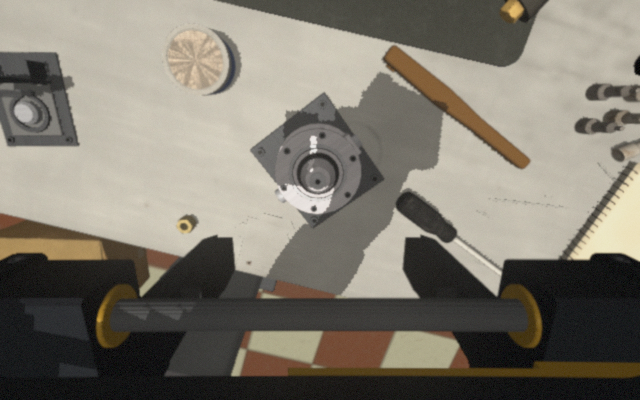

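The wrist view shows the pump near (317,178), the holder at left (28,100), the tin at (198,60), the nut at (185,225) and the screwdriver at (428,215). I'll enlarge the shaft.

```bash
python3 - <<'E'
from h import *
im=np.load('w1.npy')[:,:,::-1]
a=cv2.resize(im[120:220,260:375],None,fx=6,fy=6,interpolation=cv2.INTER_CUBIC);a=cv2.convertScaleAbs(a,alpha=1.5)
cv2.imwrite('pics/w1c.png',a[:600])
E
```

```text
(no output)
```

View pics/w1c.png

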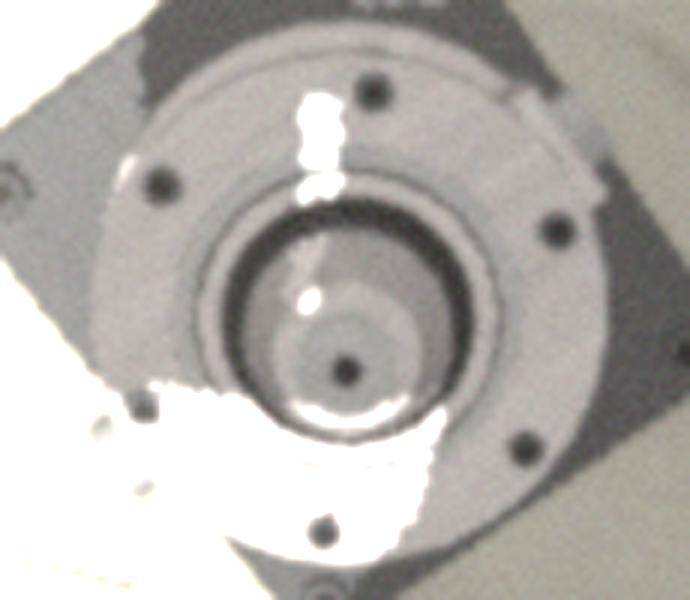

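```bash
python3 - <<'E'
from h import *
np.set_printoptions(precision=4,suppress=True)
import types
s=readout.sense();C=cam('wrist',s);S,T=cam('side'),cam('top')
print(plane(C,(317.25,181.4),.0945),[plane(C,(317.45,172.3),z) for z in(.05,.058)])
print(tri(S,(345.5,175.2),C,(317.25,181.4)),tri(T,(315+227/6-.4,170+167/6-.4),C,(317.25,181.4)))
print(plane(S,(345.5,175.2),.0945),plane(T,(315+227/6-.4,170+167/6-.4),.0945))
E
```

```text
[ 0.556  -0.1756  0.0945] [array([ 0.5552, -0.176 ,  0.05  ]), array([ 0.5569, -0.1755,  0.058 ])]
(array([ 0.5545, -0.1762,  0.0906]), np.float64(0.001334513613980225)) (array([ 0.5551, -0.1756,  0.0908]), np.float64(0.0005199901548384905))
[ 0.5517 -0.1718  0.0945] [ 0.5544 -0.1748  0.0945]
```

```bash
python3 -m handwheel '{"claw":[8.8,8.8,8.8,8.8,8.8,8.8,8.8,8.8,8.8,8.8,8.8],"slide":[[-0.8,0,-3],[-1.6,0,-6.5],[-2.5,0,-10],[-3.4,0,-14],[-4.4,0,-18],[-5.4,0,-22],[-6.4,0,-26],[-7.3,0,-30],[-8,0,-33],[-8.2,0,-33.6],[-8.2,0,-33.6]],"turn":[0,0,0,0,0,0,0,0,0,0,0]}'
python3 - <<'E'
from h import *
np.set_printoptions(precision=4,suppress=True)
s=readout.sense();im=camera('wrist');np.save('w2.npy',im);print(s['t'],s['ee_pos'])
im=im[:,:,::-1]
a=cv2.resize(im[90:240,220:420],None,fx=4,fy=4,interpolation=cv2.INTER_CUBIC)
cv2.imwrite('pics/w2c.png',cv2.convertScaleAbs(a,alpha=1.5))
C=cam('wrist',s)
for X in((.5195,.164,.0075),(.541,.170,.141)):print(proj(C,X))
E
```

```text
t: 2.37
ee_pos: [0.5414, 0.1692, 0.2386]
tcp_rot: [[-0.963, -0.0, 0.271], [-0.271, 0.0, -0.963], [0.0, -1.0, -0.0]]
wrist_force: [0.8, -0.9, -0.2]
gripper_width: 0.997
2.3667 [0.5414 0.1692 0.2386]
[317.8003 185.1239]
[317.6666 200.0679]
```

View pics/w2c.png

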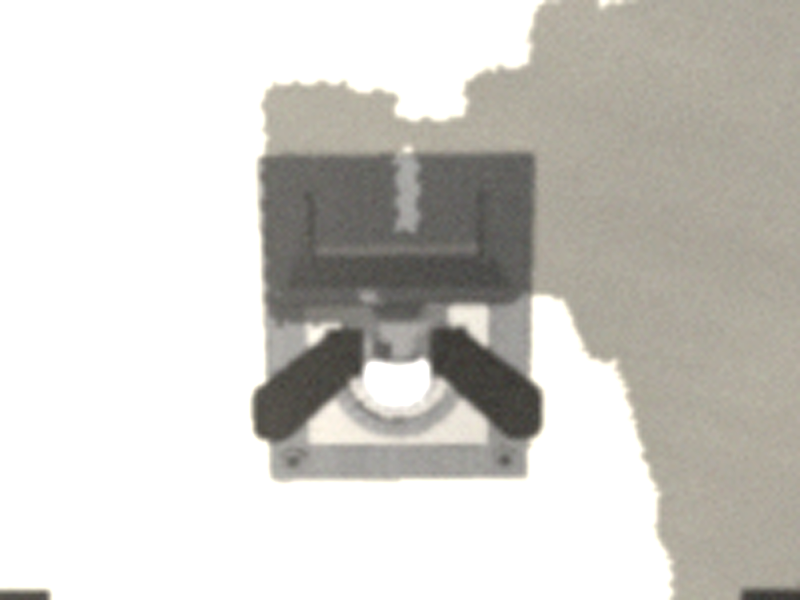

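```bash
python3 - <<'E'
from h import *
np.set_printoptions(precision=4,suppress=True)
s=readout.sense();C=cam('wrist',s);R=s['tcp_rot'];p=s['ee_pos']
f=lambda u,v,z:(lambda X:print((u,v,z),X,'tool mm',(R.T@(X-p))*1e3))(plane(C,(220+u/4-.4,90+v/4-.4),z))
for u,v in((272,477),(526,477),(262,155),(534,155)):f(u,v,.006)
f(397,435,.009);f(397,410,.016)
for u,v in((255,405),(542,405),(270,440),(528,440),(255,385)):f(u,v,.141)
f(398,405,.141)
E
```

```text
(272, 477, 0.006) [0.4787 0.1896 0.006 ] tool mm [ 54.3407 232.5437 -39.6601]
(526, 477, 0.006) [0.5005 0.1109 0.006 ] tool mm [ 54.404  232.6806  41.9751]
(262, 155, 0.006) [0.5763 0.2168 0.006 ] tool mm [-46.9736 232.4711 -39.7238]
(534, 155, 0.006) [0.5979 0.1388 0.006 ] tool mm [-46.9749 232.6068  41.2336]
(397, 435, 0.009) [0.5039 0.1549 0.009 ] tool mm [ 39.3212 229.6003   0.4864]
(397, 410, 0.016) [0.5137 0.1577 0.016 ] tool mm [ 29.1098 222.5929   0.4643]
(255, 405, 0.141) [0.5414 0.1959 0.141 ] tool mm [ -7.7314  97.5175 -28.6737]
(542, 405, 0.141) [0.557  0.1397 0.141 ] tool mm [-7.6971 97.6152 29.6068]
(270, 440, 0.141) [0.535  0.1911 0.141 ] tool mm [ -0.2848  97.5275 -25.8463]
(528, 440, 0.141) [0.5491 0.1402 0.141 ] tool mm [-0.2489 97.6161 26.9941]
(255, 385, 0.141) [0.5455 0.1968 0.141 ] tool mm [-11.9291  97.5147 -28.5372]
(398, 405, 0.141) [0.5492 0.1679 0.141 ] tool mm [-7.7152 97.5661  0.3548]
```

The base edges are square with the image, so the heading is fine. The handle ends are at crop (255,405) and (542,405), with the pliers about 5 mm to −x of the tool and 0.5 mm to +z. The base and ring sizes agree within 3%, and the top camera differs by about 5 mm. I'll descend part way and look again.

```bash
python3 -m handwheel '{"claw":[8.8,8.8,8.8,8.8],"slide":[[-0.2,3,0],[-0.4,6.5,0],[-0.4,7.2,0],[-0.4,7.2,0]],"turn":[0,0,0,0]}'
python3 - <<'E'
from h import *
s=readout.sense();im=camera('wrist');np.save('w3.npy',im);print(s['t'],s['ee_pos'])
im=im[:,:,::-1]
cv2.imwrite('pics/w3.png',im)
cv2.imwrite('pics/s3.png',cv2.resize(camera('side')[200:300,230:350,::-1],None,fx=6,fy=6,interpolation=cv2.INTER_CUBIC))
C=cam('wrist',s);p=s['ee_pos'];R=s['tcp_rot']
for x in(-6,0,6):print(x,proj(C,p+R@[x/1e3,p[2]-.141,0]))
E
```

```text
t: 2.75
ee_pos: [0.5441, 0.1652, 0.1647]
tcp_rot: [[-0.964, -0.005, 0.265], [-0.265, -0.004, -0.964], [0.006, -1.0, 0.002]]
wrist_force: [-0.0, 0.1, 0.0]
gripper_width: 0.996
2.75 [0.54414242 0.16515804 0.16471655]
-6 [318.88799979 227.81354964]
0 [318.88196527 237.22503373]
6 [318.87605075 246.46426301]
```

View pics/w3.png

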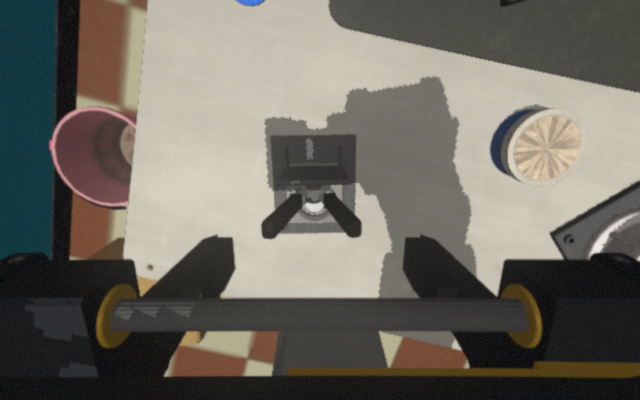

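View pics/s3.png

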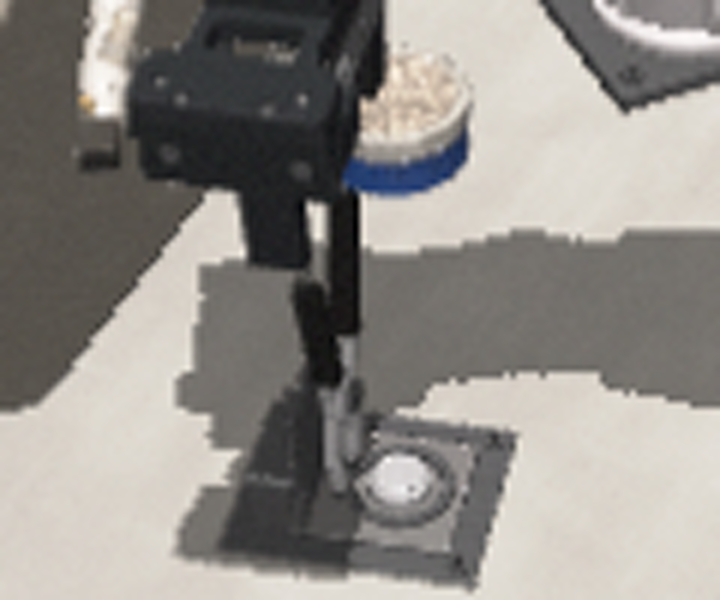

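```bash
python3 -m handwheel '{"claw":[8.8,8.8],"slide":[[0,0,0],[0,0,0]],"turn":[0,0]}'
python3 - <<'E'
from h import *
s=readout.sense();im=camera('wrist');np.save('w4.npy',im);print(s['t'],s['ee_pos'],s['qd'])
im=im[:,:,::-1]
cv2.imwrite('pics/w4.png',cv2.convertScaleAbs(cv2.resize(im[150:270,230:410],None,fx=4.4,fy=4.4,interpolation=cv2.INTER_CUBIC),alpha=1.4))
C=cam('wrist',s);p=s['ee_pos'];R=s['tcp_rot']
for x in(-6,0,6):print(x,proj(C,p+R@[x/1e3,p[2]-.141,0]))
E
```

```text
t: 3.02
ee_pos: [0.5466, 0.1691, 0.1684]
tcp_rot: [[-0.963, 0.003, 0.268], [-0.268, 0.001, -0.963], [-0.003, -1.0, 0.0]]
wrist_force: [-0.4, 0.2, 0.3]
gripper_width: 0.998
3.0167 [0.54656616 0.16905337 0.16842333] [-0.00735952  0.00259264 -0.00244905  0.00648867 -0.00180297 -0.00408243
 -0.0009325 ]
-6 [318.86531705 225.42810275]
0 [318.85956002 234.68311927]
6 [318.85391515 243.77173797]
```

View pics/w4.png

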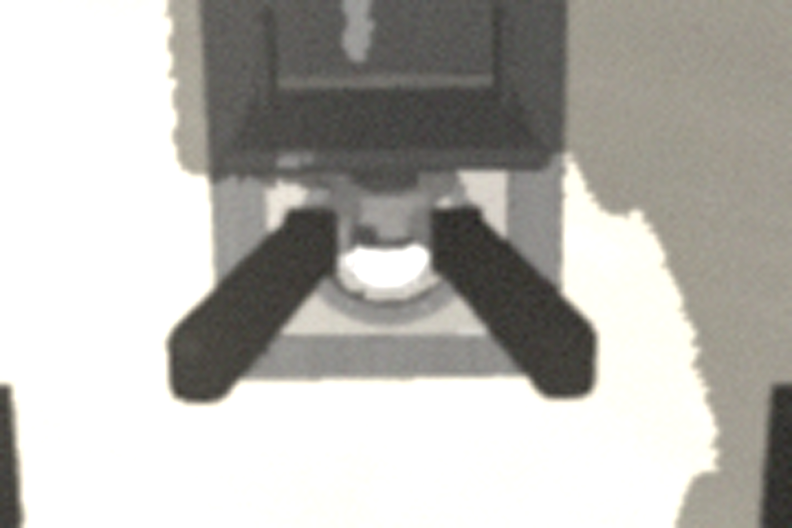

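```bash
python3 -m handwheel '{"claw":[8.8,8.8,8.8,8.8,8.8],"slide":[[-0.2,2,-0.15],[-0.2,4.5,-0.15],[-0.2,6,-0.15],[-0.2,6.6,-0.15],[-0.2,6.6,-0.15]],"turn":[0,0,0,0,0]}'
python3 -m handwheel '{"claw":[8.8,8.8],"slide":[[0,0,0],[0,0,0]],"turn":[0,0]}'
python3 - <<'E'
from h import *
s=readout.sense();im=camera('wrist');np.save('w5.npy',im);print(s['t'],s['ee_pos'])
im=im[:,:,::-1]
cv2.imwrite('pics/w5.png',im)
C=cam('wrist',s);p=s['ee_pos'];R=s['tcp_rot']
for x in(-6,0,6):print(x,proj(C,p+R@[x/1e3,p[2]-.141,0]))
E
```

```text
t: 3.48
ee_pos: [0.5465, 0.1711, 0.1001]
tcp_rot: [[-0.963, -0.001, 0.269], [-0.269, -0.001, -0.963], [0.002, -1.0, 0.0]]
wrist_force: [-0.6, 0.2, -0.3]
gripper_width: 0.999
t: 3.65
ee_pos: [0.5479, 0.1715, 0.102]
tcp_rot: [[-0.963, 0.002, 0.269], [-0.269, 0.001, -0.963], [-0.002, -1.0, -0.0]]
wrist_force: [0.8, 0.6, -0.2]
gripper_width: 0.998
3.65 [0.54794302 0.17150772 0.10198038]
-6 [319.26693244 289.3149529 ]
0 [319.25285014 302.4737634 ]
6 [319.239179   315.28558755]
```

View pics/w5.png

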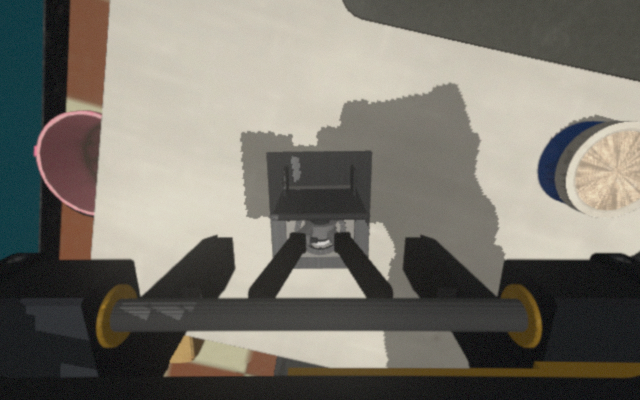

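The handles sit symmetrically between the fingers, at columns 250 and 392, so I'll close.

```bash
python3 -m handwheel '{"claw":[5.4,4.6,3.8,3,2.4,1.5,1.5,1.5,1.5,1.5,1.5],"slide":[[0,0,0],[0,0,0],[0,0,0],[0,0,0],[0,0,0],[0,0,0],[0,0,0],[0,0,0],[0,0,0],[0,0,0],[0,0,0]],"turn":[0,0,0,0,0,0,0,0,0,0,0]}' 40
python3 - <<'E'
from h import *
s=readout.sense();print(s['gripper_width']*88.1)
cv2.imwrite('pics/w6.png',cv2.resize(camera('wrist')[130:280,220:420,::-1],None,fx=4,fy=4))
cv2.imwrite('pics/s6.png',cv2.resize(camera('side')[200:300,230:350,::-1],None,fx=6,fy=6,interpolation=cv2.INTER_CUBIC))
E
```

```text
t: 4.62
ee_pos: [0.5503, 0.176, 0.1039]
tcp_rot: [[-0.963, 0.008, 0.271], [-0.271, 0.008, -0.963], [-0.01, -1.0, -0.005]]
wrist_force: [-0.9, 5.8, 17.0]
gripper_width: 0.238
20.9919124686594
```

View pics/w6.png

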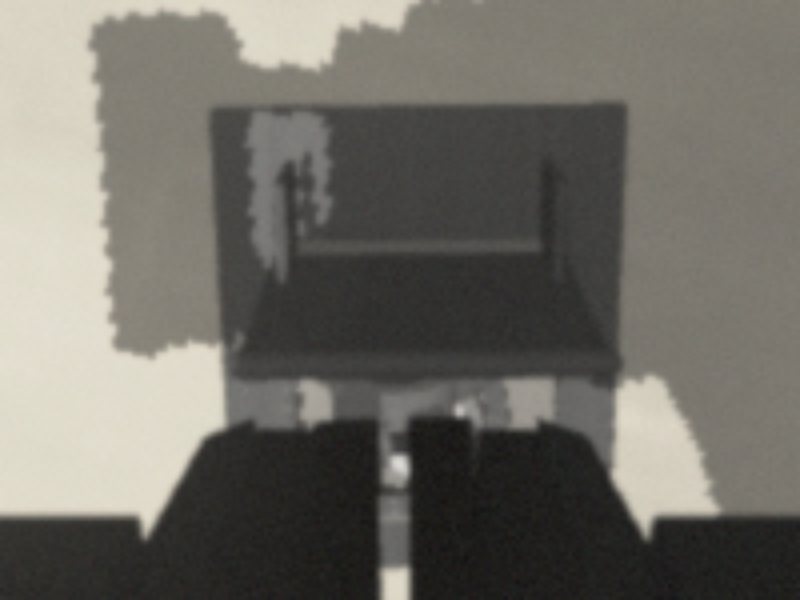

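View pics/s6.png

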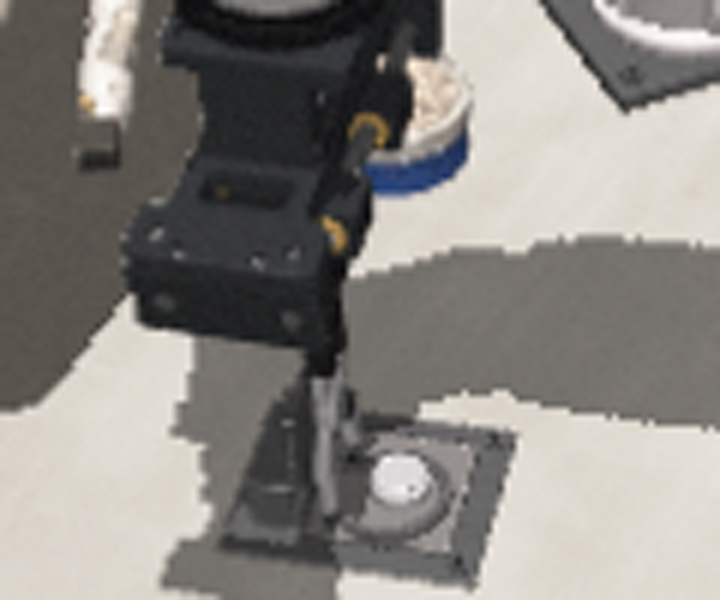

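```bash
python3 -m handwheel '{"claw":[1.5,1.5,1.5,1.5,1.5,1.5,1.5,1.5,1.5,1.5],"slide":[[0,-0.5,0],[0,-1,0],[0,-2,0],[0,-3,0],[0,-4.5,0],[0,-6.5,0],[0,-9,0],[0,-11,0],[0,-12.5,0],[0,-12.5,0]],"turn":[0,0,0,0,0,0,0,0,0,0]}' 40
python3 -m handwheel '{"claw":[1.5,1.5],"slide":[[0,0,0],[0,0,0]],"turn":[0,0]}'
python3 - <<'E'
from h import *
s=readout.sense();print(s['gripper_width']*88.1)
cv2.imwrite('pics/w7.png',cv2.resize(camera('wrist')[130:330,200:440,::-1],None,fx=3,fy=3))
cv2.imwrite('pics/s7.png',cv2.resize(camera('side')[170:300,210:360,::-1],None,fx=4.6,fy=4.6,interpolation=cv2.INTER_CUBIC))
E
```

```text
t: 5.55
ee_pos: [0.5488, 0.1714, 0.2292]
tcp_rot: [[-0.963, 0.006, 0.268], [-0.268, 0.002, -0.963], [-0.006, -1.0, -0.0]]
wrist_force: [0.7, -0.4, -1.7]
gripper_width: 0.232
t: 5.72
ee_pos: [0.5462, 0.1707, 0.2249]
tcp_rot: [[-0.963, -0.002, 0.269], [-0.269, -0.001, -0.963], [0.002, -1.0, 0.0]]
wrist_force: [0.2, 0.3, -1.7]
gripper_width: 0.231
20.378954780949723
```

View pics/w7.png

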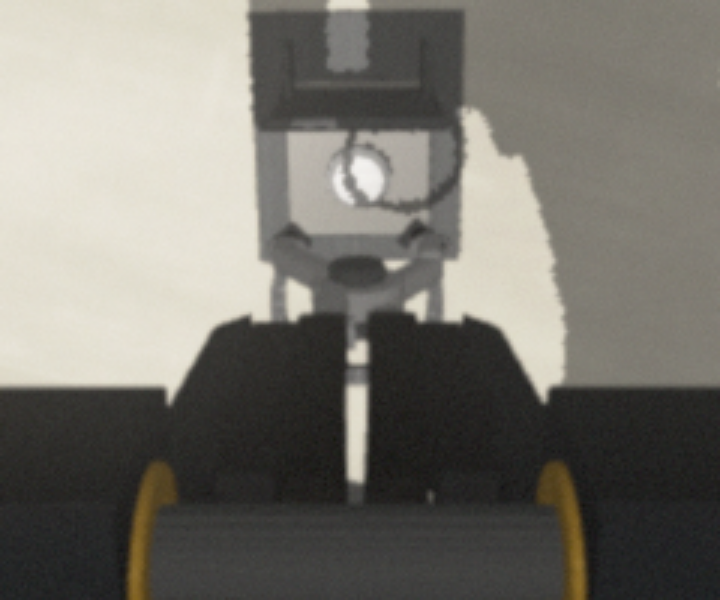

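View pics/s7.png

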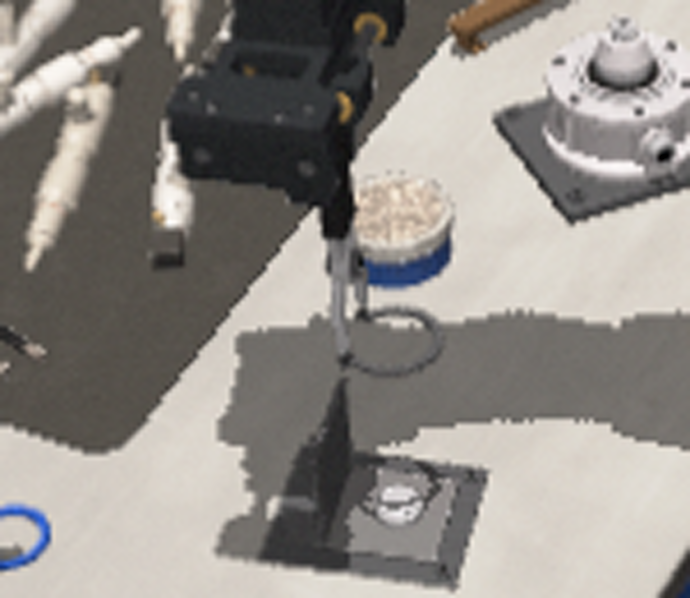

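The lift worked. The side view shows the ring open and level at crop (393,341), and the jaws are symmetric in the wrist view about crop column 356. The fingers hide the ring from the wrist camera. I'll measure the ring from the side and top cameras.

```bash
python3 - <<'E'
from h import *
np.set_printoptions(precision=4,suppress=True)
cv2.imwrite('pics/t7.png',cv2.resize(camera('top')[150:270,170:310,::-1],None,fx=5,fy=5,interpolation=cv2.INTER_CUBIC))
s=readout.sense();print(s['ee_pos'],s['ee_pos']+s['tcp_rot']@[.019,.0955,0])
S=cam('side')
for z in(.123,.128,.133):print(plane(S,(295.2,243.9),z))
W=cam('wrist');print(proj(W,s['ee_pos']+s['tcp_rot']@[.019,.0955,0]),proj(W,s['ee_pos']+s['tcp_rot']@[.041,.0955,0]),proj(cam('top'),s['ee_pos']+s['tcp_rot']@[.019,.0955,0]))
E
```

```text
[0.5462 0.1709 0.2244] [0.5276 0.1657 0.129 ]
[0.5203 0.1581 0.123 ]
[0.5173 0.1626 0.128 ]
[0.5144 0.1672 0.133 ]
[318.6523 222.4814] [318.6426 246.6182] [213.0325 213.3745]
```

View pics/t7.png

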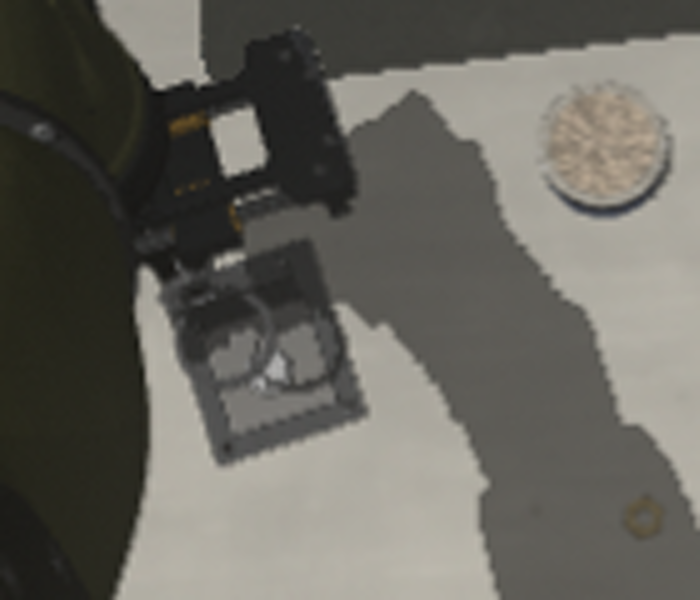

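```bash
python3 - <<'E'
from h import *
np.set_printoptions(precision=4,suppress=True)
S,T=cam('side'),cam('top')
print(tri(S,(295.2,243.9),T,(214.8,216.9)),plane(T,(214.8,216.9),.129))
E
```

```text
(array([0.5186, 0.1617, 0.1269]), np.float64(0.0012635777563424911)) [0.5188 0.1616 0.129 ]
```

```bash
python3 -m handwheel '{"claw":[1.5,1.5,1.5,1.5,1.5,1.5,1.5,1.5,1.5,1.5,1.5,1.5,1.5,1.5],"slide":[[0.3,0,1.5],[0.7,0,4],[1.2,0,7],[1.8,0,10],[2.4,0,13.5],[3,0,17],[3.6,0,20.5],[4.2,0,24],[4.8,0,27.5],[5.4,0,30.5],[5.8,0,32.5],[5.9,0,33.5],[5.9,0,33.5],[5.9,0,33.5]],"turn":[0,0,0,0,0,0,0,0,0,0,0,0,0,0]}'
python3 -m handwheel '{"claw":[1.5],"slide":[[0,0,0]],"turn":[0]}'
python3 - <<'E'
from h import *
s=readout.sense();print(s['gripper_width']*88.1,s['ee_pos']+s['tcp_rot']@[.019,.0955,0])
t=camera('top')[150:260,290:410,::-1];q=camera('side')[110:230,280:400,::-1]
cv2.imwrite('pics/t8.png',cv2.resize(t,None,fx=5,fy=5,interpolation=cv2.INTER_CUBIC))
cv2.imwrite('pics/s8.png',cv2.resize(q,None,fx=5,fy=5,interpolation=cv2.INTER_CUBIC))
E
```

```text
t: 7.03
ee_pos: [0.5801, -0.1659, 0.2251]
tcp_rot: [[-0.963, -0.001, 0.269], [-0.269, 0.002, -0.963], [0.001, -1.0, -0.002]]
wrist_force: [0.3, 1.3, -2.8]
gripper_width: 0.235
t: 7.12
ee_pos: [0.5803, -0.1643, 0.2254]
tcp_rot: [[-0.962, -0.001, 0.272], [-0.272, 0.002, -0.962], [0.0, -1.0, -0.002]]
wrist_force: [0.0, -0.4, -1.7]
gripper_width: 0.232
20.444503858122076 [ 0.5619999  -0.16928198  0.12986343]
```

View pics/t8.png

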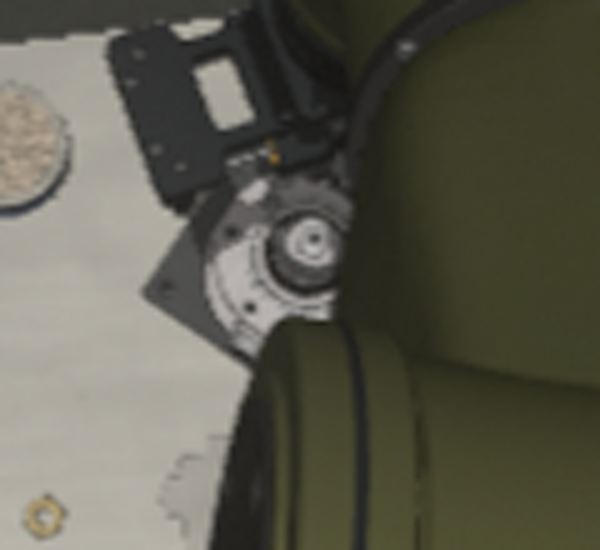

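View pics/s8.png

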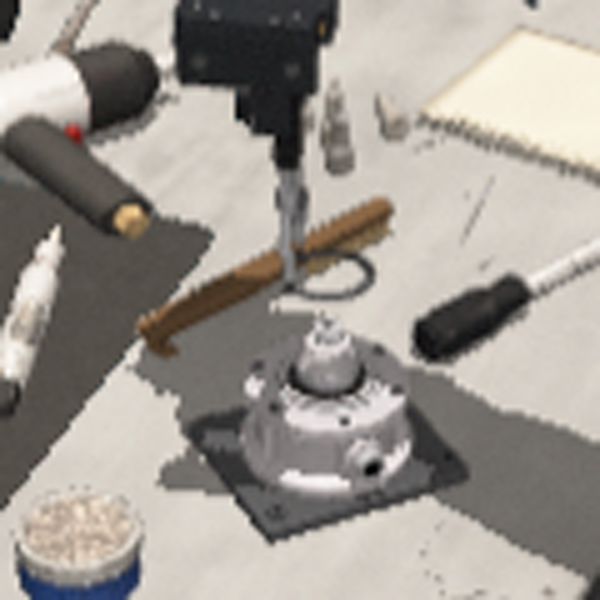

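```bash
python3 - <<'E'
from h import *
t=camera('top')[180:225,330:375,::-1];q=camera('side')[145:200,315:375,::-1]
t=cv2.convertScaleAbs(t,alpha=1.6)
cv2.imwrite('pics/t9.png',cv2.resize(t,None,fx=12,fy=12,interpolation=cv2.INTER_CUBIC))
cv2.imwrite('pics/s9.png',cv2.resize(q,None,fx=10,fy=10,interpolation=cv2.INTER_CUBIC))
cv2.imwrite('pics/w9.png',camera('wrist')[:,:,::-1])
print(readout.sense()['ee_pos'])
E
```

```text
[ 0.58040014 -0.16593459  0.22581137]
```

View pics/t9.png

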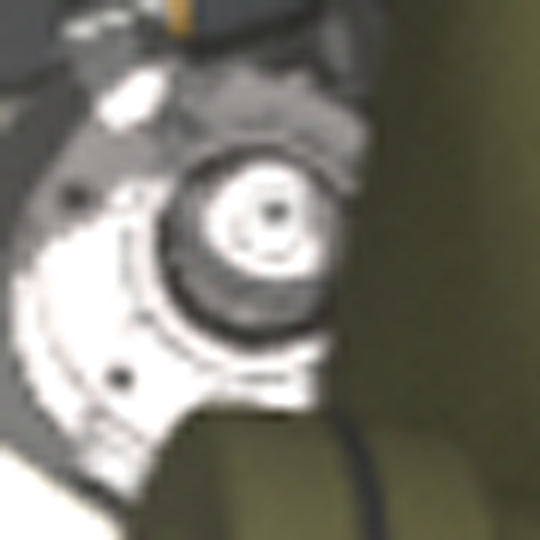

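View pics/s9.png

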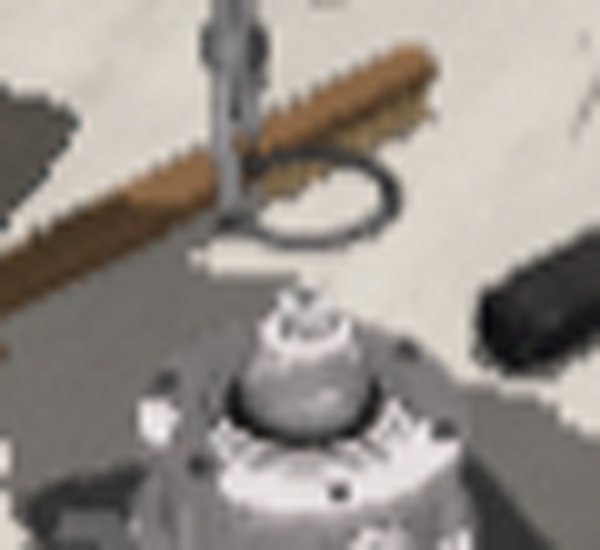

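View pics/w9.png

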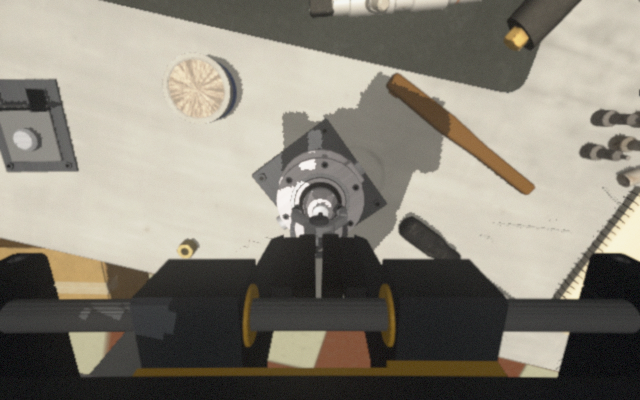

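```bash
python3 - <<'E'
from h import *
np.set_printoptions(precision=2,suppress=True)
S,T=cam('side'),cam('top')
for X in((.5528,-.174,.127),(.562,-.170,.129),(.556,-.1755,.0945),(.556,-.1755,.058)):
    a=proj(T,X);b=proj(S,X);print(X,'top crop',(a-[330,180]+.5)*12,'side crop',(b-[315,145]+.5)*10)
print(plane(S,(315+31.2-.5,145+19.9-.5),.127),plane(S,(315+30.4-.5,145+29.5-.5),.0945))
E
```

```text
(0.5528, -0.174, 0.127) top crop [290.48 187.13] side crop [310.95 204.84]
(0.562, -0.17, 0.129) top crop [267.91 141.59] side crop [274.38 197.8 ]
(0.556, -0.1755, 0.0945) top crop [277.75 207.3 ] side crop [301.76 296.28]
(0.556, -0.1755, 0.058) top crop [257.99 245.32] side crop [300.63 402.18]
[ 0.55 -0.18  0.13] [ 0.56 -0.18  0.09]
```

```bash
python3 - <<'E'
from h import *
t=camera('top')[178:218,328:366,::-1].copy();o=cv2.imread('pics/top0.png')[178:218,328:366]
f=lambda i:cv2.resize(cv2.convertScaleAbs(i,alpha=1.3),None,fx=10,fy=10,interpolation=cv2.INTER_NEAREST)
cv2.imwrite('pics/t10.png',np.hstack([f(o),f(t)]))
E
```

```text
(no output)
```

View pics/t10.png

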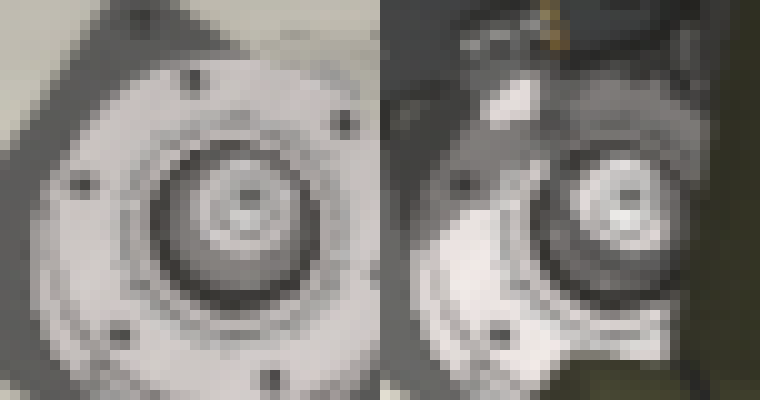

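The ring and shaft look near alignment, but the ring is hard to see in the top view. The bore leaves 12 mm clearance all round the thread, so I'll lower it to thread level and compare at equal height.

```bash
python3 -m handwheel '{"claw":[1.5,1.5,1.5,1.5,1.5],"slide":[[0,1,0],[0,2,0],[0,3,0],[0,3.7,0],[0,3.7,0]],"turn":[0,0,0,0,0]}'
python3 -m handwheel '{"claw":[1.5,1.5],"slide":[[0,0,0],[0,0,0]],"turn":[0,0]}'
python3 - <<'E'
from h import *
t=camera('top')[178:228,328:378,::-1].copy();q=camera('side')[145:200,315:375,::-1]
cv2.imwrite('pics/t11.png',cv2.resize(cv2.convertScaleAbs(t,alpha=1.4),None,fx=10,fy=10,interpolation=cv2.INTER_CUBIC))
cv2.imwrite('pics/s11.png',cv2.resize(q,None,fx=10,fy=10,interpolation=cv2.INTER_CUBIC))
cv2.imwrite('pics/w11.png',cv2.resize(camera('wrist')[170:320,230:410,::-1],None,fx=4,fy=4))
E
```

```text
t: 7.83
ee_pos: [0.5787, -0.167, 0.1862]
tcp_rot: [[-0.963, -0.004, 0.269], [-0.269, 0.001, -0.963], [0.004, -1.0, -0.002]]
wrist_force: [-0.3, 0.9, -3.1]
gripper_width: 0.229
t: 8.0
ee_pos: [0.5805, -0.1674, 0.1888]
tcp_rot: [[-0.963, 0.0, 0.269], [-0.269, -0.0, -0.963], [-0.0, -1.0, 0.0]]
wrist_force: [0.5, -0.0, -2.0]
gripper_width: 0.232
```

View pics/t11.png

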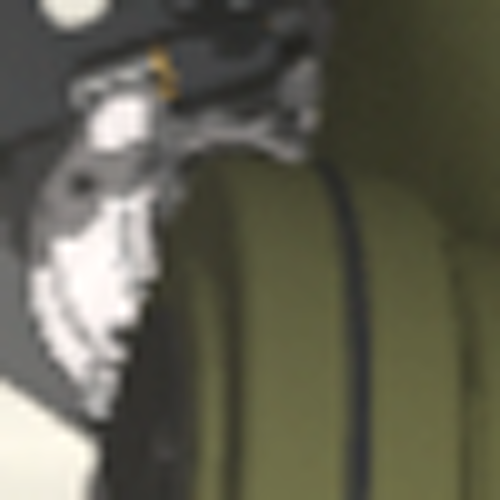

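View pics/s11.png

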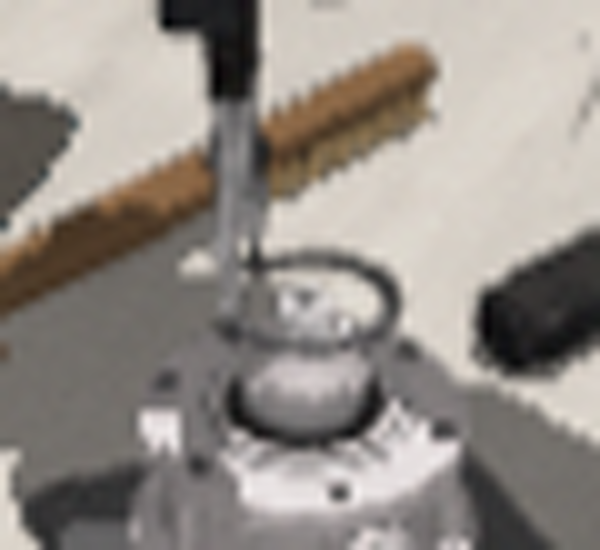

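View pics/w11.png

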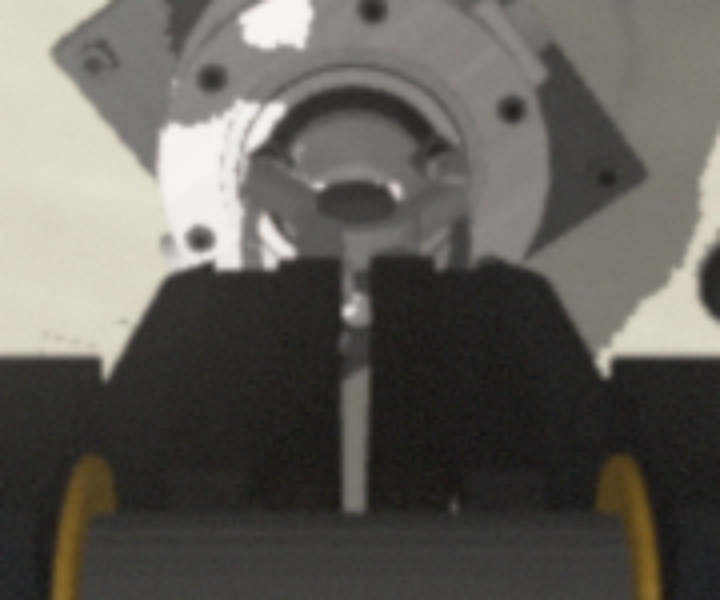

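At thread level, the wrist view shows the ring and pliers centred laterally on the shaft: jaw mid column 356, shaft 355. The side view suggests the ring is about 3 mm too far towards +x of the tool. I'll check the ring's tilt and offset with a fitted ellipse.

```bash
python3 - <<'E'
from h import *
np.set_printoptions(precision=2,suppress=True)
S=cam('side')
for n in('s9','s11'):
    im=cv2.imread(f'pics/{n}.png');g=im.max(2)
    # ring dark grey: print mask
    hsv=cv2.cvtColor(im,cv2.COLOR_BGR2HSV)
    m=((g<105)&(hsv[:,:,1]<70)).astype(np.uint8)
    y0=(140,260) if n=='s9' else (240,362)
    mm=np.zeros_like(m);mm[y0[0]:y0[1],250:412]=m[y0[0]:y0[1],250:412]
    o=im.copy();o[mm>0]=(0,0,255);cv2.imwrite(f'pics/m_{n}.png',o)
# vertical direction
for X in((.57,-.17),):
    a=proj(S,(*X,.09));b=proj(S,(*X,.17));print('vertical img dir',(b-a),'->',(b-a)[0]/(b-a)[1])
E
```

```text
vertical img dir [  0.06 -24.28] -> -0.002648436127864422
```

View pics/m_s9.png

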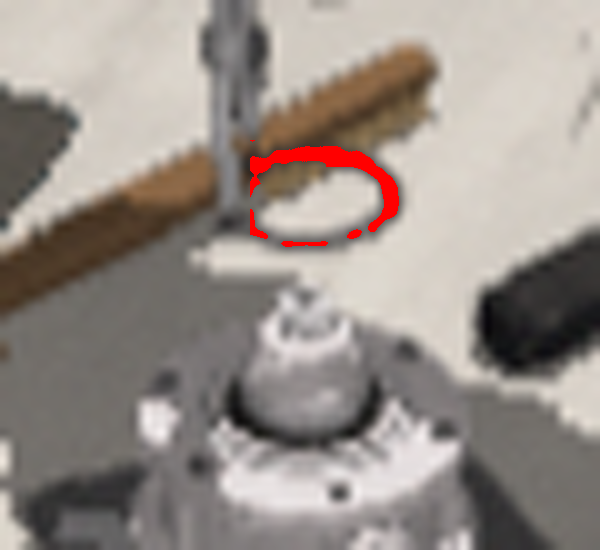

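View pics/m_s11.png

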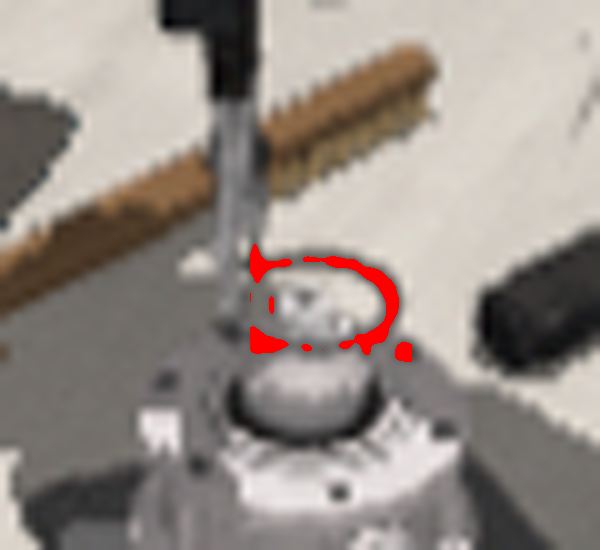

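```bash
python3 -m handwheel '{"claw":[1.5,1.5,1.5,1.5,1.5],"slide":[[-0.25,0.3,0],[-0.25,0.7,0],[-0.25,1.2,0],[-0.25,1.2,0],[-0.25,1.2,0]],"turn":[0,0,0,0,0]}'
python3 - <<'E'
from h import *
q=camera('side')[150:195,320:365,::-1]
cv2.imwrite('pics/s12.png',cv2.resize(q,None,fx=13,fy=13,interpolation=cv2.INTER_CUBIC))
cv2.imwrite('pics/w12.png',cv2.resize(camera('wrist')[170:320,230:410,::-1],None,fx=4,fy=4))
s=readout.sense();print(s['wrist_force'],s['wrist_torque'])
E
```

```text
t: 8.57
ee_pos: [0.5822, -0.1665, 0.1761]
tcp_rot: [[-0.963, -0.001, 0.269], [-0.269, 0.0, -0.963], [0.001, -1.0, -0.0]]
wrist_force: [0.2, 0.4, -2.0]
gripper_width: 0.23
[-0.71013643  0.53828587 -2.16881995] [-0.01244289 -0.01501294  0.02847476]
```

View pics/s12.png

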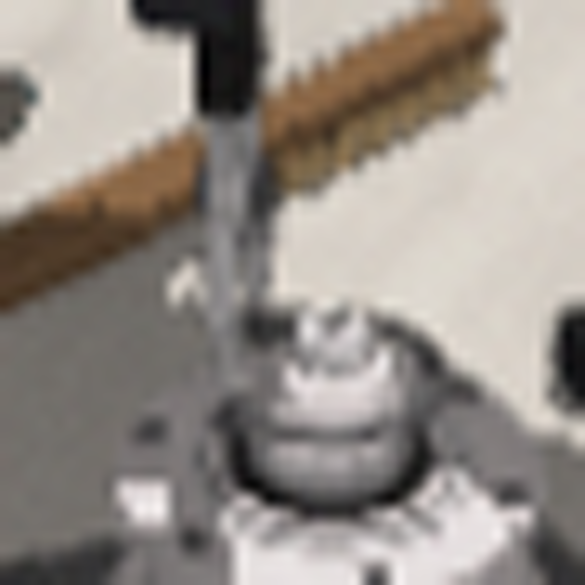

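View pics/w12.png

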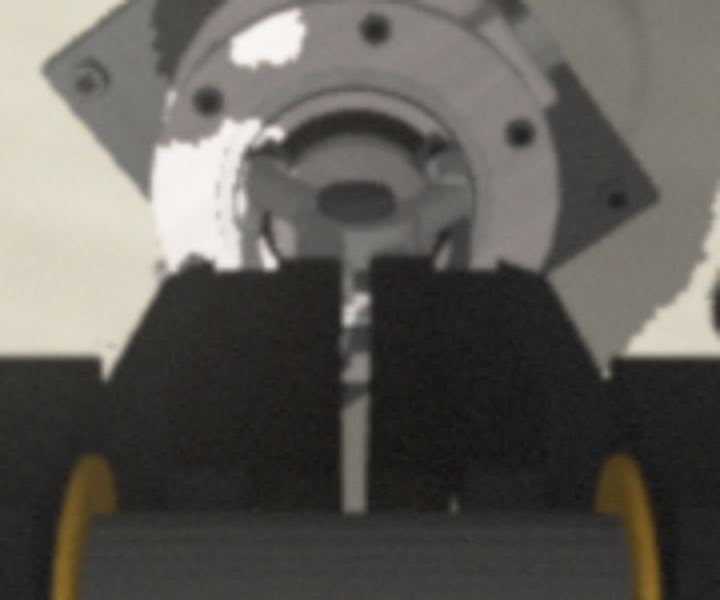

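Aligned: ring centre column is about 331 and the shaft about 330 in the side crop, both 355 in the wrist crop, with no contact force. I'll lower gently.

```bash
python3 -m handwheel '{"claw":[1.5,1.5,1.5,1.5],"slide":[[0,0.2,0],[0,0.4,0],[0,0.6,0],[0,0.6,0]],"turn":[0,0,0,0]}'
python3 -m handwheel '{"claw":[1.5,1.5,1.5,1.5],"slide":[[0,0.15,0],[0,0.3,0],[0,0.3,0],[0,0.3,0]],"turn":[0,0,0,0]}'
python3 -c "
from h import *
s=readout.sense();print(s['wrist_force'],s['wrist_torque'])"
```

```text
t: 9.0
ee_pos: [0.5823, -0.1666, 0.1703]
tcp_rot: [[-0.963, -0.001, 0.269], [-0.269, 0.0, -0.963], [0.001, -1.0, -0.0]]
wrist_force: [-0.2, -0.2, -1.9]
gripper_width: 0.237
t: 9.33
ee_pos: [0.5826, -0.1666, 0.1676]
tcp_rot: [[-0.963, -0.0, 0.269], [-0.269, -0.0, -0.963], [0.0, -1.0, -0.0]]
wrist_force: [-0.1, 0.1, -1.8]
gripper_width: 0.233
[-0.12261541  0.05169159 -1.75100614] [ 0.05935028 -0.00340977 -0.00200128]
```

```bash
python3 -m handwheel '{"claw":[1.5,1.5,1.5,1.5],"slide":[[0,0.15,0],[0,0.3,0],[0,0.3,0],[0,0.3,0]],"turn":[0,0,0,0]}'
python3 -m handwheel '{"claw":[1.5,1.5,1.5,1.5],"slide":[[0,0.15,0],[0,0.3,0],[0,0.3,0],[0,0.3,0]],"turn":[0,0,0,0]}'
python3 - <<'E'
from h import *
q=camera('side')[150:195,320:365,::-1]
cv2.imwrite('pics/s13.png',cv2.resize(q,None,fx=13,fy=13,interpolation=cv2.INTER_CUBIC))
s=readout.sense();print(s['wrist_force'],s['wrist_torque'])
E
```

```text
t: 9.67
ee_pos: [0.5826, -0.1666, 0.1646]
tcp_rot: [[-0.963, -0.0, 0.269], [-0.269, 0.0, -0.963], [0.0, -1.0, -0.0]]
wrist_force: [0.4, 0.3, -1.7]
gripper_width: 0.235
t: 10.0
ee_pos: [0.5826, -0.1666, 0.1616]
tcp_rot: [[-0.963, -0.0, 0.269], [-0.269, -0.0, -0.963], [0.0, -1.0, -0.0]]
wrist_force: [-0.2, 0.5, -2.3]
gripper_width: 0.231
[-0.85304735 -0.4913191  -2.44654325] [ 0.0699479  -0.02903264 -0.01576864]
```

View pics/s13.png

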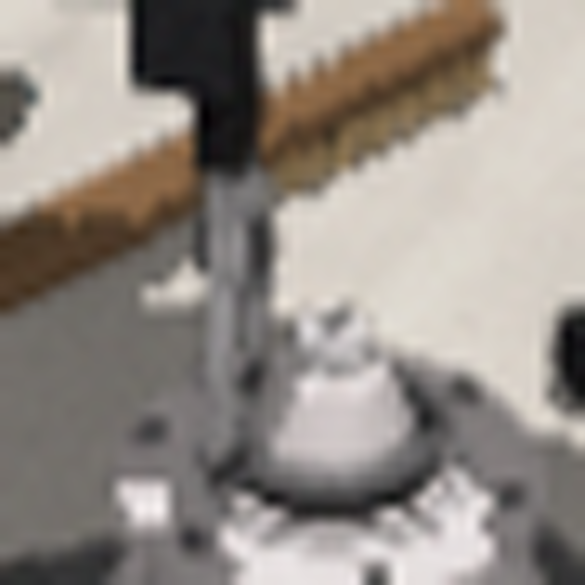

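```bash
python3 -m handwheel '{"claw":[1.5,1.5,1.5,1.5],"slide":[[0,0.1,0],[0,0.2,0],[0,0.3,0],[0,0.3,0]],"turn":[0,0,0,0]}'
python3 -m handwheel '{"claw":[1.5,1.5,1.5,1.5],"slide":[[0,0.1,0],[0,0.2,0],[0,0.2,0],[0,0.2,0]],"turn":[0,0,0,0]}'
python3 -m handwheel '{"claw":[1.5,1.5,1.5],"slide":[[0,0.1,0],[0,0.1,0],[0,0.1,0]],"turn":[0,0,0]}'
```

```text
t: 10.38
ee_pos: [0.5825, -0.1666, 0.1585]
tcp_rot: [[-0.963, -0.0, 0.269], [-0.269, 0.0, -0.963], [0.0, -1.0, -0.0]]
wrist_force: [0.2, -0.9, -1.2]
gripper_width: 0.229
t: 10.72
ee_pos: [0.5827, -0.1666, 0.1567]
tcp_rot: [[-0.963, -0.0, 0.269], [-0.269, -0.0, -0.963], [0.0, -1.0, 0.0]]
wrist_force: [0.8, -0.4, -1.9]
gripper_width: 0.232
t: 10.97
ee_pos: [0.583, -0.1666, 0.1562]
tcp_rot: [[-0.963, 0.001, 0.269], [-0.269, -0.0, -0.963], [-0.001, -1.0, 0.0]]
wrist_force: [-0.3, 1.3, 2.0]
gripper_width: 0.235
```

Contact at TCP z = 0.156, which is the height expected for the bearing face, with about 4 N of push. I'll press slightly and look.

```bash
python3 -m handwheel '{"claw":[1.5,1.5,1.5,1.5],"slide":[[0,0.05,0],[0,0.05,0],[0,0.05,0],[0,0.05,0]],"turn":[0,0,0,0]}'
python3 - <<'E'
from h import *
q=camera('side')[150:195,320:365,::-1]
cv2.imwrite('pics/s14.png',cv2.resize(q,None,fx=13,fy=13,interpolation=cv2.INTER_CUBIC))
cv2.imwrite('pics/w14.png',cv2.resize(camera('wrist')[170:320,230:410,::-1],None,fx=4,fy=4))
s=readout.sense();print(s['ee_pos'],s['wrist_force'],s['wrist_torque'],np.abs(s['qd']).max())
E
```

```text
t: 11.3
ee_pos: [0.5833, -0.1666, 0.156]
tcp_rot: [[-0.963, 0.002, 0.269], [-0.269, -0.0, -0.963], [-0.001, -1.0, 0.001]]
wrist_force: [-1.3, 1.8, 6.3]
gripper_width: 0.23
[ 0.58327856 -0.16653043  0.15603054] [-0.28000713  0.78124519  4.92346533] [ 0.13941061  0.22426821 -0.05226378] 0.0007562360305505979
```

View pics/s14.png

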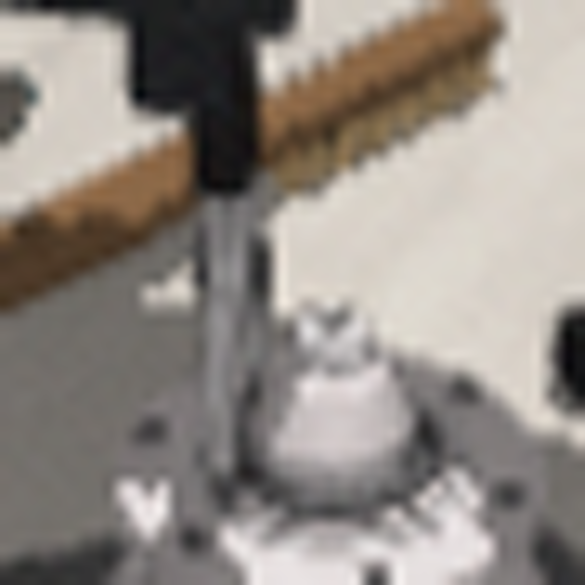

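View pics/w14.png

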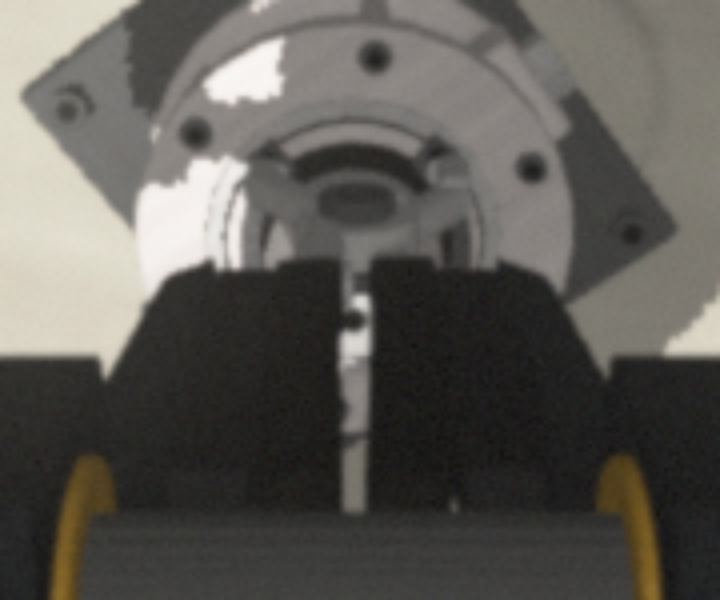

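The ring lies on the face: the seat height was passed without contact, and contact came at the predicted height with about 7 N of push. The arm is still and the handles remain shut at 20 mm with 40 N, so I'm handing in.

```bash
python3 -c "
from plant import manip,readout
print(manip.finish_job());s=readout.sense();print(s['t'],s['ee_pos'],s['wrist_force'],s['gripper_width'])"
```

```text
the job is handed in; nothing more can be done
None
the job is handed in; nothing more can be done
```

I gripped the black-handled pliers in the holder and left the blue look-alike alone. I squeezed them with 40 N, lifted them straight up, and lowered the open ring over the pump shaft onto the bearing face. I handed in at about 11.4 s, still gripping and squeezed; no verdict is given.

**Last checks that agreed:**
- **Seating:** the ring passed the taper and the straight seat without contact. It first touched at TCP z = 0.156 m, the height expected for the bearing face, and rests there with about 7 N of push.
- **Stillness:** the arm was still when I handed in. The grip opening held at about 20 mm throughout.
- **Alignment:** the side and wrist views showed the ring and shaft axes within about 1–2 mm of each other. The last pictures show the pliers upright.

**Checks that failed or disagreed:**
- **Grip opening:** it reads about 20 mm, against the 24 mm given for handles at the stop. I put this down to soft pads or sleeves, since 40 N is well over the 20 N needed, but I did not measure the squeeze angle.
- **Ring position:** the ring position worked out from the gripper differed by about 9 mm from what the fixed cameras showed. I aligned the ring to the shaft directly in the camera images instead.
- **Top view:** at the end the arm hid the ring from the top camera, so only the side and wrist views confirm the final position.

I did not touch the tin, the nut or the screwdriver, though I took no final measurement of where they lie.

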